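# Fit a parts tin's nested lids, then lift off the outer lid alone

## Robot

A 6-joint arm with a two-finger parallel gripper is mounted at the origin on a cart in front of the work surface, level with it; the furniture and walls round the work are solid. World frame = base frame: x ahead of the robot, y to its left, z up, the work surface at z = 0. Lengths are in m, angles in rad, forces in N, time in s.
With the tool pointing down it reaches from about 0.275 to 0.725 m from the base axis. Payload 15.9 kg.
Tool frame: the origin (TCP) lies between the finger pads; the fingertips stand 8 mm ahead of it and the grasp point (between the pads) lies 11 mm behind it; z points along the fingers, y is the line along which they close (so a half turn about z gives the same grasp; the last joint's range is limited). The gripper opens to 85 mm and grips with 20 to 120 N. Pads are 22 mm wide; open, the fingers measure 114 mm over their backs; the gripper's body (76 mm by 85 mm) begins 54 mm behind the grasp point. The pads swing forward as they close: fully open they stand 13 mm farther back than shut.
Start: joints at [-1.239, 0.213, -0.034, 1.323, 0, 1.571], TCP at [0.163, -0.473, 0.239] pointing down, gripper open.
Joint ranges: [-2.98, 2.98], [-0.74, 1.72], [-1.14, 1.35], [-2.1, 2.04], [-1.57, 1.44], [-3.14, 3.14]. Speed limits (rad/s): [1.89, 1.89, 2.39, 2.57, 3.14, 3.14].

## Interface

Orientations are given as a rotation vector (axis times angle).
In Python, from rig import telemetry, eyes, robot gives the robot as it stands.
- The arm moves only by the tool carry_out, never from a script. Its argument "plan" is text: rows parted by semicolons, each of 7 numbers parted by spaces: the closure, from -1 (fully open) to 1 (shut), then the shift along the tool's x, y, z in units of 25 mm (1.0 is 25 mm), then the turn, a rotation vector about the tool's x, y, z in units of 8 degrees (1.0 is 8 degrees). A call has 1 to 20 rows; each row shifts and turns the commanded pose from where the row before left it, along the tool's axes as they then stand; what a row does not reach is not made up. A row lasts 1/10 s, in which the tool goes at most 50 mm and 8.59 degrees, less where a joint would pass 70% of its speed; a pose out of reach is approached as far as the arm can. A call is refused whole if a number of a shift passes 1 or a number of a turn 1, either way. A call with a gripper value outside its range is refused whole. The fingers move at their own pace and stop on an object; "newtons" is the grip in N (left out, the last holds). Time passes only in rows, so rows that do not move let the fingers close. It gives the time, the measured TCP pose, the force, the opening and the grip force at its end, in the units of the state.
- telemetry.state(): the state, without advancing time (a new reading comes with each control period).
- eyes.get_image(name): name is "scene" or "top" or "wrist"; returns the picture (480x640x3 uint8, red, green, blue); there is no depth.
- eyes.camera_info(name): a dict with "K" (3x3 intrinsics, pixels), "eye" and "attitude" of the camera in the world. Camera axes: x right, y down, z forward; pixel columns grow to the right and rows downward; lengths in m; the calibration is good to about 2 mm. The wrist camera is an equidistant fisheye: a pixel r from the principal point sees the ray r / f radians off the axis. A picture is of the moment at which its call begins: read the wrist's pose just before it. camera_info takes no time and is no camera call; for the wrist camera it gives the pose at the moment of the call.
- robot.job_done(): hands the job in; it is judged then, once.
The state is a dict: "time": time; "joints": joint angles; "joint_velocities": joint speeds; "joint_torque": joint torques, N m; "position": TCP position; "tool_rot": TCP orientation; "force": force on the tool from outside, world axes, zero at the start; "wrist_torque": the same for the moment, N m; "finger_gap": finger opening in m; "gripper_force": force on a finger pad.
Only numpy, scipy, OpenCV 4.12 (cv2) and the standard library are available. Lean on these libraries where they do the work, as an engineer would, in place of code of your own. Each camera call takes 0.05 s, during which the arm holds its last target. There are 200 camera calls.

## Task

Pull the drawer fully out to its stop and leave it open: two nested lids lie in it. Take both out together by the inner lid's stem, lower them still nested onto the open tin and let go once they are seated, without dropping them; then take the outer lid by its collar and lift it alone straight up off the stem, leaving the inner lid seated so that its tray can be filled. Finish still holding the outer lid level in the gripper, just clear above the stem over the tin, and leave the tin, the tape measure and the screw box where they stand.

Things in the scene. Friction and masses are not known exactly. Their poses are not given: they have to be found in the camera images.
- unit_front (a point): Fixed low wooden drawer unit, 205 deep (x), 190 wide (y), 125 high, one drawer. This point: middle of the front's lower edge, at bench height. Axes: x into the unit, z up; its front faces -x; the drawer slides out along -x (level). Drawer floor 22 mm above the bench, front panel 15 thick with top edge 114 above the bench, drawer inside about 160 x 148 mm.
- unit_drawer0 (a joint): Drawer travel in m: 0 shut, 0.150 fully out at its stop. Starts between 0 and 0.012; about 1 N of friction, stays where left; about 0.6 kg.
- unit_drawer0_handle (a point): Middle of the drawer's bar handle: a round level bar 11 mm thick, 95 long, parallel to the front, its centre 35 mm out from the front panel and 87 above the bench; two thin posts carry it 40 mm either side of the middle. Moves with the drawer.
- inner_lid: Inner lid. Origin: centre of the underside of its plug; z up. Plug 84 mm wide, 10 deep, foot tapered to 76; above it a flange 101 wide (sits on the tin's rim, flange underside at z 10); tray lip to z 20; round stem 18 thick on the axis, top at z 71. Rests on its plug in the drawer. About 160 g.
- inner_stem_top (a point): Centre of the top of the inner lid's stem, 71 mm above that lid's origin; the stem stands 28 mm above the outer lid's collar when nested. Held by the stem, the inner lid carries the outer lid, which lies loose on its tray lip.
- outer_lid: Outer lid. Origin: centre of its skirt's lower edge; z up. Skirt 110 mm wide outside, 106 inside; flat top at z 19 (3 thick); round collar on top 36 wide outside, 29 bore, z 19 to 39, open for the stem. Nested, its origin is 4 mm above the inner lid's; sideways play 2.5. About 140 g; not fastened to the inner lid.
- outer_collar_top (a point): Centre of the collar's top edge, 39 mm above the outer lid's origin.
- tin: Open round steel tin standing on the bench, heavy (about 1.5 kg), loose. Origin: centre of its underside. 96 mm wide outside, about 89 inside, 70 high. Seated, the inner lid's origin is 60 mm and the outer lid's 64 mm above the tin's origin.
- tin_rim (a point): Centre of the tin's mouth, at rim height, 70 mm above the bench. Around the work: a wall shelf hangs 0.40 m above the bench at the right (beyond its right edge and right rear corner), a tube lamp crosses about 0.9 m above the robot's front, a mitre saw stands at the left; keep the arm clear of them.
- tape_measure: Tape measure, 66 x 75 x 39 mm, a bystander behind the tin. Origin: centre of its underside.
- screw_box: Cardboard screw box, 62 x 105 x 66 mm, a bystander behind the tin. Origin: centre of its underside.

How it is judged:
On the way, in this order (a step that is already met when the one before it is completed fails the run):
1. the drawer is pulled out to its stop (value of joint unit_drawer0 above 0.144 m), for 0.2 s.
2. both lids are carried, nested, held by the inner lid's stem (height (world z) of inner_lid above 0.09 m and contact force between the fingers and inner_lid above 0.5 N and z of outer_lid in the frame of inner_lid between 0 and 0.009 m), for 0.2 s.
3. both lids are lowered, nested and still held, into the tin's mouth (z of inner_lid in the frame of tin below 0.068 m and horizontal distance between inner_lid and tin below 0.008 m and contact force between the fingers and inner_lid above 0.5 N and z of outer_lid in the frame of inner_lid between 0 and 0.009 m), for 0.1 s.
4. both lids are seated on the tin and let go (z of inner_lid in the frame of tin between 0.056 and 0.0635 m and horizontal distance between inner_lid and tin below 0.007 m and angle between inner_lid's own z axis and vertical below 0.06 rad and z of outer_lid in the frame of tin between 0.058 and 0.069 m and horizontal distance between outer_lid and tin below 0.01 m and angle between outer_lid's own z axis and vertical below 0.08 rad and contact force between the fingers and inner_lid below 0.1 N and contact force between the fingers and outer_lid below 0.1 N), for 0.2 s.
5. the outer lid is lifted while the inner lid stays seated (z of inner_lid in the frame of tin between 0.056 and 0.0635 m and horizontal distance between inner_lid and tin below 0.007 m and angle between inner_lid's own z axis and vertical below 0.06 rad and z of outer_lid in the frame of tin above 0.08 m and contact force between the fingers and outer_lid above 0.5 N), for 0.1 s.
At the end, for the whole second after the job is handed in: The gripper holds the outer lid still, level within 0.25 rad, skirt 65 to 200 mm above the tin's rim (clear of the stem), within 60 mm of its axis, touching neither lid nor tin; the inner lid sits on the tin (3.5 mm in height, 7 mm sideways, 0.06 rad); the drawer is out at least 120 mm (z of inner_lid in the frame of tin between 0.056 and 0.0635 m and horizontal distance between inner_lid and tin below 0.007 m and angle between inner_lid's own z axis and vertical below 0.06 rad and z of outer_lid in the frame of tin between 0.135 and 0.27 m and horizontal distance between outer_lid and tin below 0.06 m and angle between outer_lid's own z axis and vertical below 0.25 rad and linear speed of outer_lid below 0.03 m/s and contact force between the fingers and outer_lid above 0.5 N and contact force between outer_lid and inner_lid below 0.05 N and contact force between outer_lid and tin below 0.05 N and angle between tin's own z axis and vertical below 0.1 rad and value of joint unit_drawer0 above 0.12 m); the arm keeps its last pose, push and grip.
It fails at once if the tin is shifted over 40 mm or tipped (distance of tin from where it was at the start of the episode above 0.04 m or angle between tin's own z axis and vertical above 0.2 rad).
It fails at once if the tape measure is moved over 30 mm (distance of tape_measure from where it was at the start of the episode above 0.03 m).
It fails at once if the screw box is moved over 30 mm (distance of screw_box from where it was at the start of the episode above 0.03 m).
It also fails if it takes over 72 s, if anything falls off the work surface, if the arm or the gripper's body presses on something with over 40 N, if the wrist force passes 120 N, or if a joint passes its speed limit or range.

## Working session

There is one attempt and no reset: what is moved stays moved. The work goes in short steps, Python scripts to look and compute and a tool call to move; the robot and the scene stay as the last step left them, time stands still between calls to the robot, and variables do not carry over. Pictures are saved under pics/ and viewed, at most 10 in all, crops included, and the job is handed in when it is done.

Besides the shell and the picture viewer there is one more tool, called after "Request:" as name(argument=value, ...) on one line, values as JSON. carry_out: Moves the arm, as the interface text tells. Its arguments: {"type":"object","properties":{"plan":{"type":"string"},"newtons":{"type":"number"}},"required":["plan"]}

```bash
ls; mkdir -p pics
python3 - <<'E'
from rig import telemetry, eyes
import cv2
print(telemetry.state())
for n in("scene","top","wrist"):
    i=eyes.camera_info(n); print(n,i)
    cv2.imwrite(f"pics/{n}0.png",eyes.get_image(n)[:,:,::-1])
E
```

```text
pics
{'time': 0.0, 'joints': array([-1.23901041e+00,  2.13352354e-01, -3.50528763e-02,  1.32350568e+00,
       -2.99881865e-05,  1.57079806e+00]), 'joint_velocities': array([ 0.00160956, -0.00033759,  0.00129993, -0.0005726 ,  0.00066242,
       -0.00093905]), 'joint_torque': array([ 3.56544033e-04, -6.86155915e+01,  4.87122166e+01,  1.74119230e-02,
        6.17271525e-06,  2.91978495e-06]), 'position': array([ 0.16274913, -0.47242006,  0.23882053]), 'tool_rot': array([-3.09738377e+00, -5.18597557e-01,  3.35455214e-04]), 'force': array([-0.28177789, -0.34220088, -0.08479966]), 'wrist_torque': array([-0.06633763,  0.04383253, -0.03253847]), 'gripper_force': 0.0, 'finger_gap': 0.08524854683382484}
scene {'K': array([[527.25590294,   0.        , 323.04012545],
       [  0.        , 527.25590294, 235.83304193],
       [  0.        ,   0.        ,   1.        ]]), 'eye': array([ 0.13255982, -0.30023114,  0.55799325]), 'attitude': array([-2.05828001,  0.77489709, -0.41509317])}
top {'K': array([[548.93611292,   0.        , 325.87208806],
       [  0.        , 548.93611292, 246.91730287],
       [  0.        ,   0.        ,   1.        ]]), 'eye': array([0.53621721, 0.24555172, 0.95044194]), 'attitude': array([-2.17488787,  2.21160897, -0.08959848])}
wrist {'K': array([[371.64829954,   0.        , 318.93187198],
       [  0.        , 371.64829954, 244.58924125],
       [  0.        ,   0.        ,   1.        ]]), 'eye': array([ 0.23358102, -0.4487157 ,  0.37340152]), 'attitude': array([ 2.35443603, -1.67718994, -0.24945011])}
```

View pics/scene0.png

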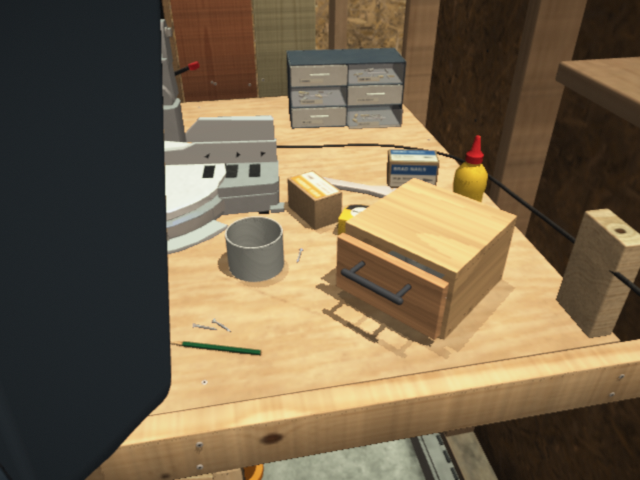

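View pics/top0.png

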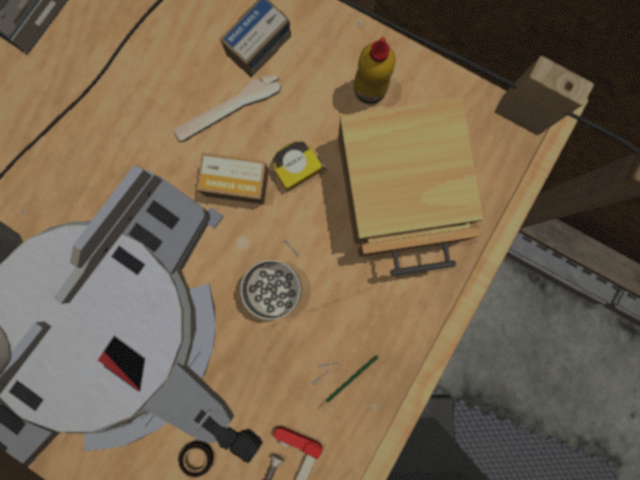

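Scene: tin at (255,248), drawer unit with dark bar handle from (345,270) to (402,298). Top: tin at (270,290), unit top corners near (340,117), (462,98), (480,218), (358,240), handle bar (393,270)-(455,262), tape (297,165), screw box (232,178).

```bash
cat > h.py <<'E'
import numpy as np, cv2
from scipy.spatial.transform import Rotation as R
from rig import telemetry, eyes
def ray(info,uv):
    K=info["K"]; d=np.array([(uv[0]-K[0,2])/K[0,0],(uv[1]-K[1,2])/K[1,1],1.])
    return R.from_rotvec(info["attitude"]).apply(d)
def fray(info,uv):
    K=info["K"]; v=np.array([uv[0]-K[0,2],uv[1]-K[1,2]]); r=np.hypot(*v); t=r/K[0,0]
    v=v/max(r,1e-9)*np.sin(t)
    return R.from_rotvec(info["attitude"]).apply([v[0],v[1],np.cos(t)])
def onz(info,uv,z,f=ray):
    d=f(info,uv); e=info["eye"]; return e+d*(z-e[2])/d[2]
def proj(info,p):
    q=R.from_rotvec(info["attitude"]).inv().apply(np.asarray(p)-info["eye"]); K=info["K"]
    return K[0,0]*q[0]/q[2]+K[0,2],K[1,1]*q[1]/q[2]+K[1,2]
def circ(info,c,r,z,n=72):
    a=np.linspace(0,2*np.pi,n)
    return np.array([proj(info,[c[0]+r*np.cos(t),c[1]+r*np.sin(t),z]) for t in a])
E
python3 - <<'E'
from h import *
i=eyes.camera_info("top"); im=cv2.imread("pics/top0.png"); hsv=cv2.cvtColor(im,cv2.COLOR_BGR2HSV)
for z,uvs in((.125,[(340,117),(462,98),(480,218),(358,240)]),(.087,[(393,270),(455,262)]),(.07,[(270,290)]),(.114,[(364,250),(475,236)])):
    print(z,[onz(i,u,z).round(4) for u in uvs])
a=cv2.resize(im[85:285,330:490],None,fx=3,fy=3,interpolation=2)
b=cv2.resize(im[250:330,225:315],None,fx=3,fy=3,interpolation=2)
o=np.zeros((600,760,3),np.uint8); o[:600,:480]=a; o[:240,480:750]=b
s=eyes.camera_info("scene"); sm=cv2.imread("pics/scene0.png")
c=cv2.resize(sm[210:285,215:300],None,fx=3,fy=3,interpolation=2); o[250:475,480:735]=c
cv2.imwrite("pics/crop1.png",o)
E
```

```text
0.125 [array([0.7916, 0.2087, 0.125 ]), array([0.8189, 0.0201, 0.125 ]), array([ 0.6326, -0.001 ,  0.125 ]), array([0.602 , 0.1851, 0.125 ])]
0.087 [array([0.5568, 0.1282, 0.087 ]), array([0.5678, 0.0298, 0.087 ])]
0.07 [array([0.5286, 0.3234, 0.07  ])]
0.114 [array([0.5875, 0.1755, 0.114 ]), array([0.6062, 0.0045, 0.114 ])]
```

View pics/crop1.png

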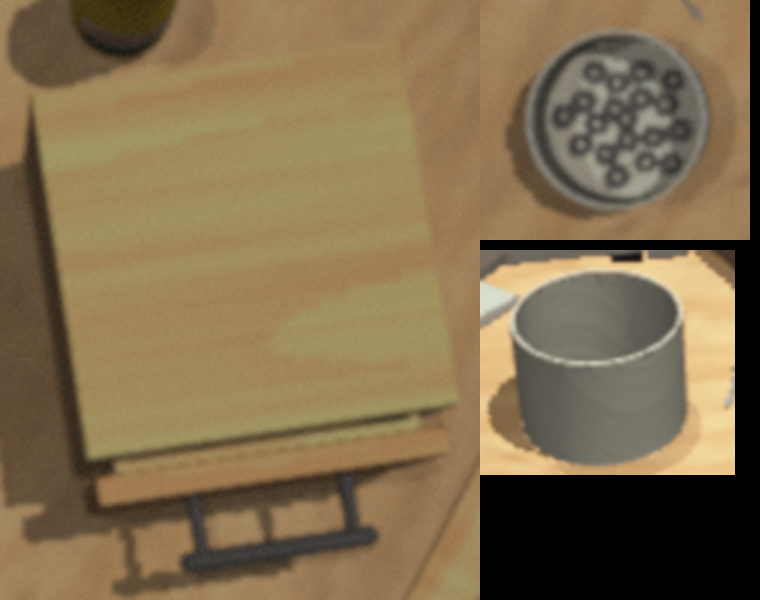

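Crop: bar ends at top-pixels (392.3,272.3) and (454,263.3); tin rim ellipse is centred (270.3,290.3) in top, (254.2,232.7) in scene.

```bash
cat >> h.py <<'E'
def tri(i1,u1,i2,u2):
    d1=ray(i1,u1);d2=ray(i2,u2);d1/=np.linalg.norm(d1);d2/=np.linalg.norm(d2)
    A=np.c_[d1,-d2]; t=np.linalg.lstsq(A,i2["eye"]-i1["eye"],rcond=None)[0]
    p,q=i1["eye"]+t[0]*d1,i2["eye"]+t[1]*d2
    return (p+q)/2,np.linalg.norm(p-q)
def plan(target,yawc=None):
    """turn: yawc = world yaw(deg) of closing line (tool y), nearest half turn; then shifts in tool axes"""
    s=telemetry.state(); T=R.from_rotvec(s["tool_rot"]).as_matrix()
    print("pos",s["position"].round(4),"tool x",T[:,0].round(3),"y",T[:,1].round(3),"z",T[:,2].round(3),"q6",s["joints"][5].round(2),"t",s["time"])
    if yawc is not None:
        cur=np.degrees(np.arctan2(T[1,1],T[0,1])); d=(yawc-cur+90)%180-90
        print("turn units about tool z:",(-d/8).round(3))
        T=T@R.from_euler("z",-d,degrees=True).as_matrix()
    D=np.asarray(target)-s["position"]
    print("shift units (after turn):",(T.T@D/.025).round(2))
E
python3 - <<'E'
from h import *
t=eyes.camera_info("top"); s=eyes.camera_info("scene")
im=cv2.imread("pics/top0.png"); sm=cv2.imread("pics/scene0.png")
m=(im.max(2)<85).astype(np.uint8); m[:262-5]=0; m[282:]=0; m[:,:388]=0; m[:,460:]=0
n,l,st,_=cv2.connectedComponentsWithStats(m); k=1+st[1:,4].argmax(); r=cv2.minAreaRect(cv2.findNonZero((l==k).astype(np.uint8))); print("top",r,st[k])
m=(sm.max(2)<75).astype(np.uint8); m[:258]=0;m[305:]=0;m[:,:338]=0;m[:,415:]=0
n,l,st,_=cv2.connectedComponentsWithStats(m); k=1+st[1:,4].argmax(); print("scene",st[k]);
ys,xs=np.nonzero(l==k); print((xs.min(),ys[xs==xs.min()].mean()),(xs.max(),ys[xs==xs.max()].mean()))
L=onz(t,(392.6,272),.087);Rr=onz(t,(453.8,263.2),.087); d=Rr-L
print("bar",L,Rr,np.linalg.norm(d),"yaw",np.degrees(np.arctan2(d[0],-d[1])),"mid",(L+Rr)/2)
print("scene proj",proj(s,L),proj(s,Rr))
print("tin tri",tri(t,(270.3,290.3),s,(254.2,232.7)),onz(t,(270.3,290.3),.07))
c=onz(t,(270.3,290.3),.07); 
for cam in(t,s): p=circ(cam,c,.048,.07); print(p.min(0),p.max(0))
for u in((33,95),(398,40),(455,402),(88,458)): print(onz(t,(330+u[0]/3,85+u[1]/3),.125))
plan([.50,.08,.24],7.5)
E
```

```text
top ((422.5, 267.0), (20.0, 63.0), 90.0) [391 257  64  21 544]
scene [341 270  62  35 327]
(np.int64(341), np.float64(272.0)) (np.int64(402), np.float64(301.5))
bar [0.55367252 0.12890662 0.087     ] [0.56591252 0.03181042 0.087     ] 0.09786465654329217 yaw 7.184836409217801 mid [0.55979252 0.08035852 0.087     ]
scene proj (np.float64(343.99345813891824), np.float64(271.2462485641301)) (np.float64(400.2077078806703), np.float64(301.2586707737133))
tin tri (array([0.52920866, 0.32248934, 0.0666121 ]), np.float64(0.0027137829352546212)) [0.52812676 0.32297148 0.07      ]
[240.19669299 260.26862625] [300.37029134 320.54990669]
[223.31465145 215.79657825] [281.43600365 247.93583632]
[0.79206822 0.20718844 0.125     ]
[0.81838031 0.01910192 0.125     ]
[ 0.63099654 -0.00344036  0.125     ]
[0.6055516  0.18303901 0.125     ]
pos [ 0.1628 -0.4725  0.239 ] tool x [0.945 0.326 0.   ] y [ 0.326 -0.945 -0.001] z [-0.     0.001 -1.   ] q6 1.57 t 0.15
turn units about tool z: -9.811
shift units (after turn): [20.15 16.26 -0.03]
```

Request:
carry_out(plan="0.25 1 -0.82 0 0 0 0;0.25 1 -0.82 0 0 0 0;0.25 1 -0.82 0 0 0 0;0.25 1 -0.82 0 0 0 0;0.25 1 -0.82 0 0 0 0;0.25 1 -0.82 0 0 0 0;0.25 1 -0.82 0 0 0 0;0.25 1 -0.82 0 0 0 0;0.25 1 -0.82 0 0 0 0;0.25 1 -0.82 0 0 0 0;0.25 0 0 0 0 0 -1;0.25 0 0 0 0 0 -1;0.25 0 0 0 0 0 -1;0.25 0 0 0 0 0 -1;0.25 0 0 0 0 0 -1;0.25 0 0 0 0 0 -1;0.25 0 0 0 0 0 -1;0.25 0 0 0 0 0 -1;0.25 0 0 0 0 0 -1;0.25 0 0 0 0 0 -0.8", newtons=40)

```text
time: 2.15
position: [0.3323, -0.1974, 0.2392]
tool_rot: [-2.066, -2.366, 0.0]
force: [-0.5, 0.1, -0.2]
finger_gap: 0.0324
gripper_force: 0.0
```

Run:
```python
from h import *
plan([.56,.080,.20],7.5); print(telemetry.state()["finger_gap"])
```

```text
pos [ 0.3323 -0.1974  0.2392] tool x [-0.135  0.991  0.   ] y [ 0.991  0.135 -0.   ] z [-0.  0. -1.] q6 0.9 t 2.15
turn units about tool z: 0.029
shift units (after turn): [ 9.81 10.48  1.57]
0.032402085560134866
```

Request:
carry_out(plan="0.25 0.9 0.95 0.1 0 0 0;0.25 0.9 0.95 0.1 0 0 0;0.25 0.9 0.95 0.1 0 0 0;0.25 0.9 0.95 0.1 0 0 0;0.25 0.9 0.95 0.1 0 0 0;0.25 0.9 0.95 0.1 0 0 0;0.25 0.9 0.95 0.1 0 0 0;0.25 0.9 0.95 0.1 0 0 0;0.25 0.9 0.95 0.2 0 0 0;0.25 0.9 0.95 0.6 0 0 0;0.25 0.81 0.98 1 0 0 0;0.25 0 0 1 0 0 0;0.25 0 0 0.7 0 0 0;0.25 0 0 0 0 0 0")

```text
time: 3.55
position: [0.5591, 0.0795, 0.1293]
tool_rot: [-2.071, -2.359, 0.005]
force: [-0.3, -0.5, 0.4]
finger_gap: 0.0317
gripper_force: 0.0
```

Run:
```python
from h import *
plan([.56,.080,.076],7.5)
w=cv2.cvtColor(eyes.get_image("wrist"),cv2.COLOR_RGB2BGR);t=cv2.cvtColor(eyes.get_image("scene"),cv2.COLOR_RGB2BGR)
cv2.imwrite("pics/c2.png",np.hstack([cv2.resize(w,(400,300)),cv2.resize(t[200:380,280:520],(400,300))]))
```

```text
pos [0.5591 0.0795 0.1293] tool x [-0.129  0.992 -0.   ] y [ 0.992  0.129 -0.005] z [-0.004 -0.001 -1.   ] q6 1.58 t 3.55
turn units about tool z: -0.008
shift units (after turn): [0.01 0.05 2.13]
```

View pics/c2.png

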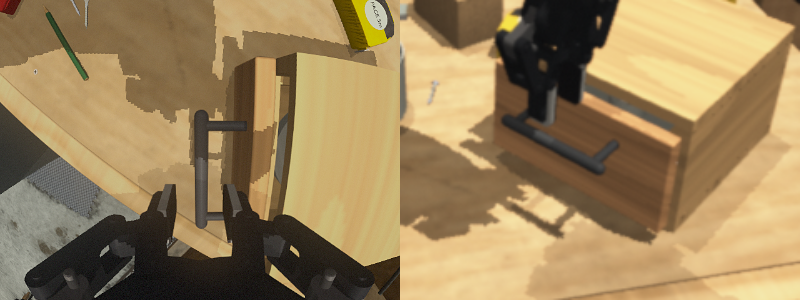

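Wrist view shows the bar lying between the fingers in the pull direction: bar ends at about (203,113) and (201,226), half-scale. I'll check its position by casting a ray.

Run:
```python
from h import *
w=eyes.camera_info("wrist")
for u in((203,113),(201,226),(202,170)): print(onz(w,(u[0]*1.6,u[1]*1.6),.087,fray))
```

```text
[0.55737908 0.13078773 0.087     ]
[0.56952521 0.02811483 0.087     ]
[0.56288207 0.08391016 0.087     ]
```

Request:
carry_out(plan="0.25 0 0.1 0.5 0 0 0;0.25 0 0 0.6 0 0 0;0.25 0 0 0.6 0 0 0;0.25 0 0 0.43 0 0 0;0.6 0 0 0 0 0 0;1 0 0 0 0 0 0;1 0 0 0 0 0 0;1 0 0 0 0 0 0;1 0 0 0 0 0 0")

```text
time: 4.55
position: [0.5641, 0.0798, 0.0794]
tool_rot: [2.073, 2.359, 0.003]
force: [0.8, -0.8, 7.7]
finger_gap: 0.0098
gripper_force: 39.0
```

Request:
carry_out(plan="1 0 -0.3 0 0 0 0;1 0 -0.5 0 0 0 0;1 0 -0.6 0 0 0 0;1 0 -0.6 0 0 0 0;1 0 -0.6 0 0 0 0;1 0 -0.6 0 0 0 0;1 0 -0.6 0 0 0 0;1 0 -0.6 0 0 0 0;1 0 -0.5 0 0 0 0;1 0 -0.3 0 0 0 0;1 0 -0.2 0 0 0 0;1 0 -0.1 0 0 0 0;1 0 0 0 0 0 0;1 0 0 0 0 0 0", newtons=60)

```text
time: 5.95
position: [0.4277, 0.0617, 0.0794]
tool_rot: [2.072, 2.358, 0.001]
force: [-0.0, -4.4, 10.6]
finger_gap: 0.0089
gripper_force: 59.3
```

Request:
carry_out(plan="1 0 -0.1 0 0 0 0;1 0 -0.1 0 0 0 0;1 0 -0.1 0 0 0 0;1 0 -0.1 0 0 0 0;1 0 0 0 0 0 0")

```text
time: 6.45
position: [0.4205, 0.0607, 0.0796]
tool_rot: [2.07, 2.356, 0.007]
force: [21.1, -2.8, -14.1]
finger_gap: 0.009
gripper_force: 59.2
```

Request:
carry_out(plan="1 0 0 0 0 0 0;1 0 0 0 0 0 0;0.25 0 0.06 0 0 0 0;0.25 0 0 0 0 0 0;0.25 0 0 0 0 0 0;0.25 0 0 -0.4 0 0 0;0.25 0 0 -1 0 0 0;0.25 0 0 -1 0 0 0;0.25 0 0 -1 0 0 0;0.25 0 0 -1 0 0 0;0.25 0 0 -1 0 0 0;0.25 0 0 -1 0 0 0;0.25 0 -1 0 0 0 0;0.25 0 -1 0 0 0 0;0.25 0 -0.5 0 0 0 0;0.25 0 0 0 0 0 0")

```text
time: 8.05
position: [0.3554, 0.0529, 0.2392]
tool_rot: [2.073, 2.36, 0.001]
force: [1.3, -0.4, 0.3]
finger_gap: 0.0323
gripper_force: 0.0
```

Run:
```python
from h import *
s=telemetry.state(); print(s["position"],s["force"])
for n in("wrist","top"):
    print(eyes.camera_info(n)["eye"]); cv2.imwrite(f"pics/{n}3.png",eyes.get_image(n)[:,:,::-1])
w=cv2.imread("pics/wrist3.png");t=cv2.imread("pics/top3.png")
cv2.imwrite("pics/c3.png",np.hstack([cv2.resize(w,(400,300)),cv2.resize(t[160:400,320:500][:, :],(400,533))[:300]]) if 0 else np.hstack([w[:, :][0:480,100:540][:480],t[100:400,330:500].repeat(2,0).repeat(2,1)[:480]]))
```

```text
[0.35543919 0.05286117 0.23924035] [ 1.28419887 -0.40021113  0.28397314]
[0.34639829 0.12608543 0.37376376]
[0.53621721 0.24555172 0.95044194]
```

View pics/c3.png

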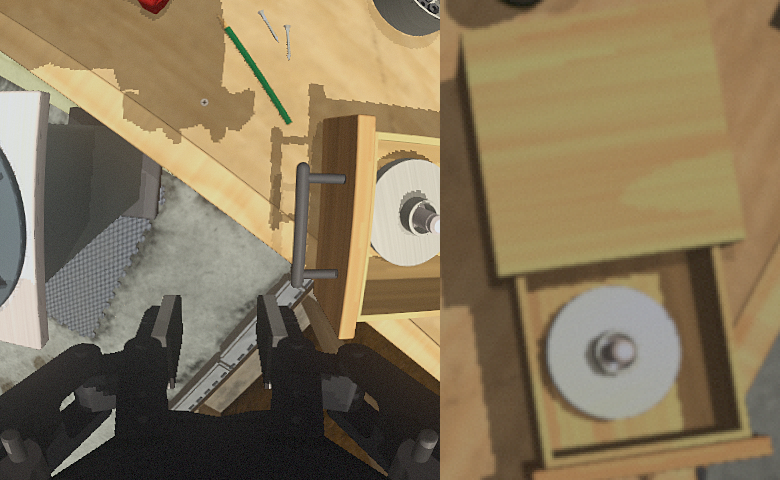

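Top picture: stem top at about (420,274.5), outer disc centre (416.5,276); in the wrist picture the stem top is near (537,226).

Run:
```python
from h import *
t=eyes.camera_info("top"); im=cv2.imread("pics/top3.png"); hsv=cv2.cvtColor(im,cv2.COLOR_BGR2HSV)
m=((hsv[...,1]<60)&(hsv[...,2]>90)).astype(np.uint8); m[:240]=0;m[312:]=0;m[:,:378]=0;m[:,456:]=0
n,l,st,_=cv2.connectedComponentsWithStats(m); k=1+st[1:,4].argmax()
c=cv2.convexHull(cv2.findNonZero((l==k).astype(np.uint8))); e=cv2.fitEllipse(c); print(e)
print("disc",onz(t,e[0],.045),"stem",onz(t,(420,274.5),.093))
w=eyes.camera_info("wrist"); wi=cv2.imread("pics/wrist3.png")
print("wrist stem",onz(w,(537,226),.093,fray))
print("handle mid",onz(w,(302+100,225),.087,fray), "drawer yaw axis")
o=np.zeros((400,800,3),np.uint8)
o[:,:400]=cv2.resize(wi[180:280,490:590],(400,400),interpolation=2); o[:,400:]=cv2.resize(im[240:320,380:460],(400,400),interpolation=2)
cv2.imwrite("pics/c4.png",o)
plan([.470,.085,.24],97.5)
```

```text
((416.30889892578125, 275.7878112792969), (66.7267837524414, 67.7490005493164), 97.75260925292969)
disc [0.54761205 0.08418726 0.045     ] stem [0.54892054 0.08689979 0.093     ]
wrist stem [0.54741717 0.0833583  0.093     ]
handle mid [0.42387305 0.06477044 0.087     ] drawer yaw axis
pos [0.3569 0.0531 0.2389] tool x [-0.129  0.992  0.   ] y [0.992 0.129 0.001] z [ 0.001  0.    -1.   ] q6 1.59 t 8.15
turn units about tool z: 11.239
shift units (after turn): [ 4.65 -0.68 -0.04]
```

View pics/c4.png

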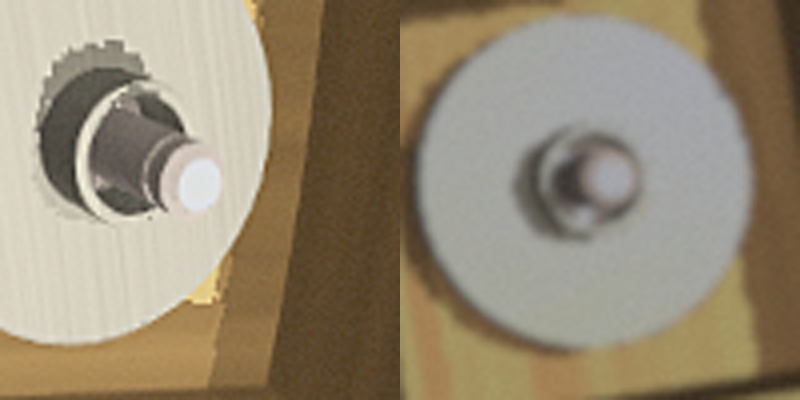

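Stem top refined to top (421.6,274.4), wrist (538.7,226.5).

Run:
```python
from h import *
t=eyes.camera_info("top");w=eyes.camera_info("wrist")
a=onz(t,(421.6,274.4),.093); b=onz(w,(538.7,226.5),.093,fray); print(a,b)
plan([*((a+b)/2)[:2],.15],7.5)
```

```text
[0.5490342  0.08438742 0.093     ] [0.54943924 0.08320102 0.093     ]
pos [0.3569 0.0531 0.2389] tool x [-0.129  0.992  0.   ] y [0.992 0.129 0.001] z [ 0.001  0.    -1.   ] q6 1.59 t 8.15
turn units about tool z: -0.011
shift units (after turn): [0.21 7.78 3.57]
```

Request:
carry_out(plan="0 0.02 0.9 0 0 0 0;0 0.02 0.9 0 0 0 0;0 0.02 0.9 0 0 0 0;0 0.02 0.9 0 0 0 0;0 0.03 0.9 0 0 0 0;0 0.05 0.9 0 0 0 0;0 0.05 0.9 0.5 0 0 0;0 0 0.9 0.8 0 0 0;0 0 0.58 0.8 0 0 0;0 0 0 0.8 0 0 0;0 0 0 0.67 0 0 0;0 0 0 0 0 0 0;0 0 0 0 0 0 0", newtons=50)

```text
time: 9.45
position: [0.5489, 0.0833, 0.1493]
tool_rot: [-2.073, -2.36, 0.001]
force: [0.1, 0.3, 0.8]
finger_gap: 0.0427
gripper_force: 0.0
```

Run:
```python
from h import *
plan([.549,.084,.078],7.5); print(telemetry.state()["finger_gap"])
```

```text
pos [0.5489 0.0833 0.1493] tool x [-0.129  0.992 -0.   ] y [ 0.992  0.129 -0.001] z [-0.001 -0.    -1.   ] q6 1.59 t 9.45
turn units about tool z: -0.011
shift units (after turn): [0.03 0.01 2.85]
0.04267363711621286
```

Request:
carry_out(plan="0 0.03 0 0.6 0 0 0;0 0 0 0.6 0 0 0;0 0 0 0.6 0 0 0;0 0 0 0.6 0 0 0;0 0 0 0.45 0 0 0;0 0 0 0 0 0 0;0.5 0 0 0 0 0 0;1 0 0 0 0 0 0;1 0 0 0 0 0 0;1 0 0 0 0 0 0;1 0 0 0 0 0 0")

```text
time: 10.55
position: [0.549, 0.0841, 0.0789]
tool_rot: [2.073, 2.36, 0.002]
force: [-0.9, 0.5, 6.3]
finger_gap: 0.0161
gripper_force: 49.2
```

Request:
carry_out(plan="1 0 0 -0.2 0 0 0;1 0 0 -0.4 0 0 0;1 0 0 -0.5 0 0 0;1 0 0 -0.5 0 0 0;1 0 0 -0.5 0 0 0;1 0 0 -0.5 0 0 0;1 0 0 -0.5 0 0 0;1 0 0 -0.5 0 0 0;1 0 0 -0.5 0 0 0;1 0 0 -0.5 0 0 0;1 0 0 -0.5 0 0 0;1 0 0 -0.4 0 0 0;1 0 0 -0.2 0 0 0;1 0 0 0 0 0 0;1 0 0 0 0 0 0;1 0 0 0 0 0 0")

```text
time: 12.15
position: [0.5482, 0.084, 0.22]
tool_rot: [-2.073, -2.36, 0.001]
force: [0.9, 0.6, -3.3]
finger_gap: 0.0158
gripper_force: 48.9
```

Run:
```python
from h import *
plan([.529,.3225,.2215],7.5); print(telemetry.state()["force"],telemetry.state()["finger_gap"])
for n in("top","scene"): cv2.imwrite(f"pics/{n}5.png",eyes.get_image(n)[:,:,::-1])
a=cv2.imread("pics/scene5.png")[130:350,220:520]; b=cv2.imread("pics/top5.png")[160:340,230:490]
cv2.imwrite("pics/c5.png",np.hstack([cv2.resize(a,(400,293)),cv2.resize(b,(400,293))]))
```

```text
pos [0.5482 0.084  0.22  ] tool x [-0.129  0.992 -0.   ] y [ 0.992  0.129 -0.001] z [-0.001 -0.    -1.   ] q6 1.59 t 12.15
turn units about tool z: -0.011
shift units (after turn): [ 9.56  0.48 -0.06]
[ 0.88142069  0.63054919 -3.26262171] 0.015819324535550943
```

View pics/c5.png

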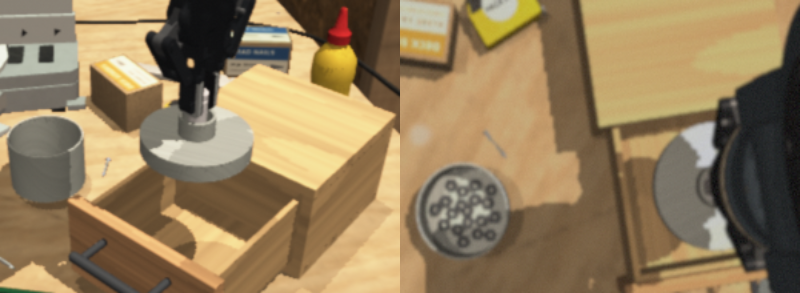

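Both lids hang level and nested; tin clear at (260,210) in the right half. Move part-way and fix the tin with the wrist camera.

Request:
carry_out(plan="1 0.3 0 0 0 0 0;1 0.6 0.05 0 0 0 0;1 0.7 0.05 0 0 0 0;1 0.7 0.05 0 0 0 0;1 0.7 0.05 0 0 0 0;1 0.7 0.05 0 0 0 0;1 0.6 0.05 0 0 0 0;1 0.4 0 0 0 0 0;1 0.2 0 0 0 0 0;1 0 0 0 0 0 0;1 0 0 0 0 0 0;1 0 0 0 0 0 0")

```text
time: 13.45
position: [0.5402, 0.2059, 0.2206]
tool_rot: [2.074, 2.36, 0.0]
force: [-1.0, -0.0, -1.9]
finger_gap: 0.0161
gripper_force: 48.9
```

Run:
```python
from h import *
w=eyes.camera_info("wrist"); cv2.imwrite("pics/w6.png",eyes.get_image("wrist")[:,:,::-1])
plan([.529,.3225,.22],7.5)
K=w["K"]
def fp(p):
    q=R.from_rotvec(w["attitude"]).inv().apply(np.asarray(p)-w["eye"]); t=np.arctan2(np.hypot(q[0],q[1]),q[2]); v=q[:2]/np.hypot(q[0],q[1])
    return K[0,0]*t*v+[K[0,2],K[1,2]]
im=cv2.imread("pics/w6.png")
for c in((.529,.3225),(.535,.3225),(.529,.3285)): print(c,[fp([c[0]+a,c[1]+b,.07]).round(1) for a,b in((0,0),(.048,0),(-.048,0),(0,.048),(0,-.048))])
P=np.array([fp([.529+.048*np.cos(a),.3225+.048*np.sin(a),.07]) for a in np.linspace(0,6.283,60)])
for p in P: cv2.circle(im,tuple(int(round(x)) for x in p),1,(0,0,255),-1)
cv2.imwrite("pics/c6.png",im)
```

```text
pos [0.5402 0.2059 0.2206] tool x [-0.128  0.992 -0.   ] y [0.992 0.128 0.   ] z [ 0. -0. -1.] q6 1.81 t 13.5
turn units about tool z: -0.016
shift units (after turn): [4.68 0.16 0.02]
(0.529, 0.3225) [array([323.3,  78.5]), array([386. ,  88.1]), array([260.3,  72. ]), array([331.4,  19.9]), array([315. , 140.1])]
(0.535, 0.3225) [array([331.2,  79.5]), array([393.6,  89.5]), array([268.1,  72.6]), array([339.3,  20.9]), array([322.9, 141.1])]
(0.529, 0.3285) [array([324.3,  71. ]), array([387. ,  80.6]), array([261.3,  64.5]), array([332.4,  12.9]), array([316. , 132.4])]
```

View pics/c6.png

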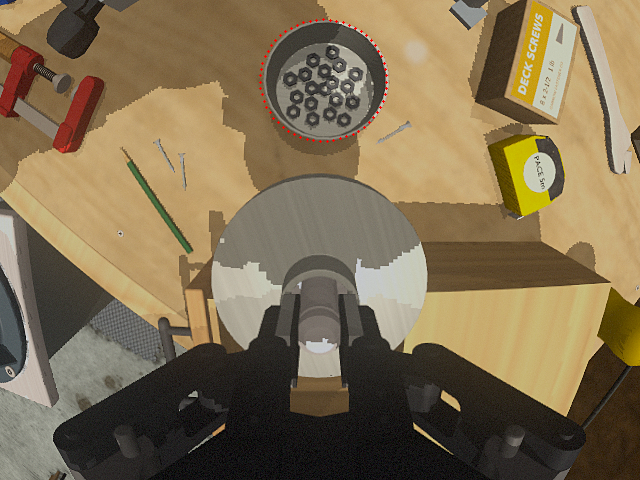

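The tin's rim in the wrist picture (centre 324,79) falls on the predicted red circle; fix confirmed.

Request:
carry_out(plan="1 0.3 0.02 0 0 0 0;1 0.6 0.04 0 0 0 0;1 0.7 0.04 0 0 0 0;1 0.8 0.04 0 0 0 0;1 0.8 0.04 0 0 0 0;1 0.7 0 0 0 0 0;1 0.5 0 0 0 0 0;1 0.3 0 0 0 0 0;1 0 0 0 0 0 0;1 0 0 0 0 0 0;1 0 0 0.4 0 0 0;1 0 0 0.5 0 0 0;1 0 0 0.5 0 0 0;1 0 0 0.5 0 0 0;1 0 0 0.4 0 0 0;1 0 0 0.2 0 0 0;1 0 0 0 0 0 0;1 0 0 0 0 0 0")

```text
time: 15.3
position: [0.5296, 0.3236, 0.1584]
tool_rot: [2.073, 2.36, 0.001]
force: [-0.0, 0.2, -2.5]
finger_gap: 0.0162
gripper_force: 49.0
```

Run:
```python
from h import *
plan([.5295,.323,.117],7.5); print(telemetry.state()["force"])
```

```text
pos [0.5296 0.3236 0.1584] tool x [-0.129  0.992  0.   ] y [0.992 0.129 0.   ] z [ 0.  0. -1.] q6 1.99 t 15.3
turn units about tool z: -0.012
shift units (after turn): [-0.02 -0.01  1.66]
[-0.03821037  0.16752446 -2.52125439]
```

Request:
carry_out(plan="1 0 0 0.2 0 0 0;1 0 0 0.2 0 0 0;1 0 0 0.2 0 0 0;1 0 0 0.2 0 0 0;1 0 0 0.2 0 0 0;1 0 0 0.15 0 0 0;1 0 0 0.15 0 0 0;1 0 0 0.1 0 0 0;1 0 0 0.1 0 0 0;1 0 0 0 0 0 0;1 0 0 0 0 0 0")

```text
time: 16.4
position: [0.5294, 0.3235, 0.1207]
tool_rot: [2.073, 2.36, 0.0]
force: [0.7, 0.3, -2.1]
finger_gap: 0.0162
gripper_force: 49.0
```

Request:
carry_out(plan="1 0 0 0.05 0 0 0;1 0 0 0.05 0 0 0;1 0 0 0.04 0 0 0;1 0 0 0 0 0 0;1 0 0 0 0 0 0;1 0 0 0 0 0 0")

```text
time: 17.0
position: [0.5294, 0.3235, 0.1171]
tool_rot: [-2.073, -2.36, 0.0]
force: [-1.0, -0.6, 0.3]
finger_gap: 0.0163
gripper_force: 49.1
```

Request:
carry_out(plan="1 0 0 0.02 0 0 0;1 0 0 0.02 0 0 0;1 0 0 0 0 0 0;1 0 0 0 0 0 0")

```text
time: 17.4
position: [0.5294, 0.3236, 0.1169]
tool_rot: [2.073, 2.36, 0.001]
force: [-5.7, -2.1, 12.2]
finger_gap: 0.0161
gripper_force: 50.5
```

Request:
carry_out(plan="1 0 0 -0.02 0 0 0;0.5 0 0 0 0 0 0;0.3 0 0 0 0 0 0;0 0 0 0 0 0 0;0 0 0 0 0 0 0;0 0 0 0 0 0 0;0 0 0 -0.4 0 0 0;0 0 0 -0.8 0 0 0;0 0 0 -0.8 0 0 0;0 -0.3 0 -0.8 0 0 0;0 -0.6 0 -0.5 0 0 0;0 -0.8 0 -0.5 0 0 0;0 -0.8 0 0 0 0 0;0 -0.8 0 0 0 0 0;0 -0.7 0 0 0 0 0;0 -0.4 0 0 0 0 0;0 0 0 0 0 0 0;0 0 0 0 0 0 0")

```text
time: 19.2
position: [0.5436, 0.2146, 0.2116]
tool_rot: [-2.073, -2.36, -0.0]
force: [-0.8, 0.0, 0.2]
finger_gap: 0.0429
gripper_force: 0.0
```

Run:
```python
from h import *
w=eyes.camera_info("wrist"); cv2.imwrite("pics/w7.png",eyes.get_image("wrist")[:,:,::-1])
plan([.5295,.3235,.22],7.5)
cv2.imwrite("pics/t7.png",eyes.get_image("top")[:,:,::-1]);cv2.imwrite("pics/s7.png",eyes.get_image("scene")[:,:,::-1])
a=cv2.imread("pics/w7.png")[0:300,170:490]; b=cv2.imread("pics/t7.png")[240:340,220:320]; c=cv2.imread("pics/s7.png")[170:290,200:320]
o=np.hstack([cv2.resize(a,(400,375)),np.vstack([cv2.resize(b,(187,187)),cv2.resize(c,(187,188))])])
cv2.imwrite("pics/c7.png",o)
```

```text
pos [0.5435 0.215  0.2115] tool x [-0.129  0.992  0.   ] y [ 0.992  0.129 -0.   ] z [-0.  0. -1.] q6 1.82 t 19.25
turn units about tool z: -0.009
shift units (after turn): [ 4.38  0.01 -0.34]
```

View pics/c7.png

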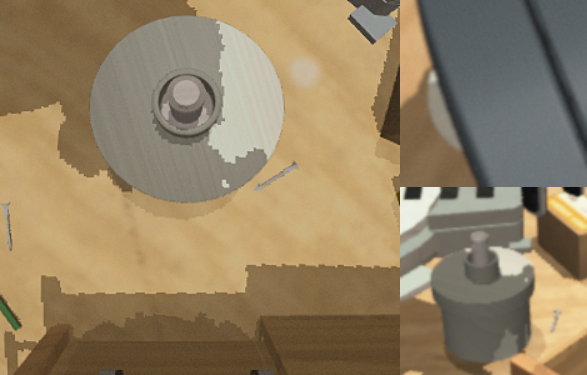

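Lids sit level on the tin; in the wrist picture collar top at about (319.6,83), stem top (319.6,74), disc centre (320,87).

Run:
```python
from h import *
w=eyes.camera_info("wrist")
for u,z in(((319.6,83),.103),((319.6,73.6),.131),((320,86.8),.083)): print(onz(w,u,z,fray))
```

```text
[0.53048658 0.32207604 0.103     ]
[0.53022165 0.32370847 0.131     ]
[0.53078852 0.32217281 0.083     ]
```

Request:
carry_out(plan="-0.4 0.4 0 0 0 0 0;-0.4 0.6 0 0 0 0 0;-0.4 0.8 0 0 0 0 0;-0.4 0.8 0 0 0 0 0;-0.4 0.8 0.01 0 0 0 0;-0.4 0.6 0 0 0 0 0;-0.4 0.35 0 0 0 0 0;-0.4 0 0 0 0 0 0;-0.4 0 0 0.5 0 0 0;-0.4 0 0 0.8 0 0 0;-0.4 0 0 0.8 0 0 0;-0.4 0 0 0.6 0 0 0;-0.4 0 0 0.4 0 0 0;-0.4 0 0 0.3 0 0 0;-0.4 0 0 0 0 0 0;-0.4 0 0 0 0 0 0")

```text
time: 20.95
position: [0.5301, 0.3223, 0.1271]
tool_rot: [2.073, 2.36, 0.001]
force: [-0.3, 1.0, 0.4]
finger_gap: 0.0597
gripper_force: 0.0
```

Run:
```python
from h import *
plan([.530,.3228,.096],7.5); print(telemetry.state()["force"],telemetry.state()["finger_gap"])
```

```text
pos [0.5301 0.3223 0.1271] tool x [-0.129  0.992  0.   ] y [0.992 0.129 0.001] z [ 0.001  0.    -1.   ] q6 1.99 t 20.95
turn units about tool z: -0.012
shift units (after turn): [ 0.02 -0.    1.24]
[-0.3186281  0.9978326  0.3754482] 0.059735741638473915
```

Request:
carry_out(plan="-0.4 0.02 0 0.4 0 0 0;-0.4 0 0 0.4 0 0 0;-0.4 0 0 0.3 0 0 0;-0.4 0 0 0.14 0 0 0;-0.4 0 0 0 0 0 0;0 0 0 0 0 0 0;0.2 0 0 0 0 0 0;1 0 0 0 0 0 0;1 0 0 0 0 0 0;1 0 0 0 0 0 0;1 0 0 0 0 0 0", newtons=40)

```text
time: 22.05
position: [0.5299, 0.323, 0.0962]
tool_rot: [2.073, 2.36, 0.001]
force: [-1.5, -0.9, 6.4]
finger_gap: 0.0346
gripper_force: 39.6
```

Collar held (gap ≈ 36 minus the usual 1.5). Lift slowly, straight up.

Request:
carry_out(plan="1 0 0 -0.1 0 0 0;1 0 0 -0.2 0 0 0;1 0 0 -0.2 0 0 0;1 0 0 -0.3 0 0 0;1 0 0 -0.3 0 0 0;1 0 0 -0.3 0 0 0;1 0 0 -0.3 0 0 0;1 0 0 -0.4 0 0 0;1 0 0 -0.4 0 0 0;1 0 0 -0.4 0 0 0;1 0 0 -0.4 0 0 0;1 0 0 -0.3 0 0 0;1 0 0 -0.3 0 0 0;1 0 0 -0.1 0 0 0;1 0 0 0 0 0 0;1 0 0 0 0 0 0;1 0 0 0 0 0 0")

```text
time: 23.75
position: [0.5296, 0.3227, 0.1951]
tool_rot: [-2.073, -2.36, 0.001]
force: [-1.3, 0.3, -0.8]
finger_gap: 0.0347
gripper_force: 39.9
```

Run:
```python
from h import *
s=telemetry.state(); print(s["position"],s["force"],s["finger_gap"])
a=cv2.cvtColor(eyes.get_image("scene"),cv2.COLOR_RGB2BGR)[90:350,180:520]; b=cv2.cvtColor(eyes.get_image("wrist"),cv2.COLOR_RGB2BGR)
cv2.imwrite("pics/c8.png",np.hstack([cv2.resize(a,(400,306)),cv2.resize(b,(400,306))]))
```

```text
[0.52956246 0.32271584 0.1950887 ] [-1.25795168  0.33356297 -0.80736066] 0.03473328422173175
```

View pics/c8.png

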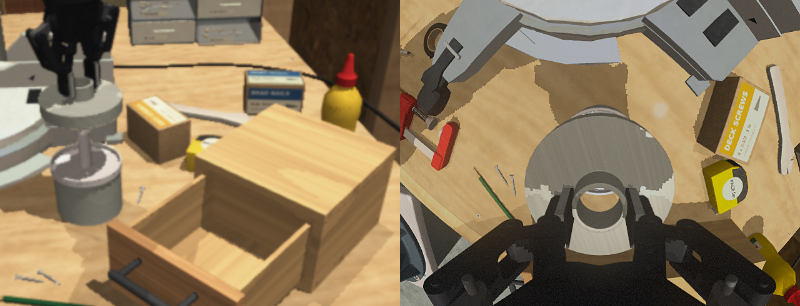

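The outer lid hangs level at left (80,105), clear above the stem. The inner lid is seated on the tin (88,160) and the drawer is open.

```bash
python3 -c "
from rig import robot
print(robot.job_done())"
```

```text
the job is handed in; nothing more can be done
None
```

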